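# Zero the timer, click the dial home and lift the shackle off the blade safe

## Robot

A 6-joint arm with a two-finger parallel gripper is mounted at the origin on the work surface. World frame = base frame: x ahead of the robot, y to its left, z up, the work surface at z = 0. Lengths are in mm, angles in rad, forces in N, time in s.
With the tool pointing down it reaches from about 400 to 825 mm from the base axis. Payload 7 kg.
Tool frame: the origin (TCP) lies at the very end of the fingers, on their centre line; the grasp point (between the pads) lies 19 mm behind it; z points along the fingers, y is the line along which they close (so a half turn about z gives the same grasp; the last joint's range is limited). The gripper opens to 88 mm and grips with 3 to 60 N. Pads are 19 mm wide; open, the fingers measure 130 mm over their backs; the gripper's body (78 mm by 193 mm) begins 47 mm behind the grasp point.
Start: joints at [1.517, 0.359, 0.012, 0, -1.224, -0.288], TCP at [226.257, 635.927, 226.561] pointing down, gripper open.
Joint ranges: [-3.07, 3.07], [-1.43, 2.12], [-1.02, 1.25], [-3.03, 1.67], [-3.05, -0], [-3.03, 3.03]. Speed limits (rad/s): [2.39, 2.39, 3.01, 3.14, 3.14, 3.14].

## Interface

Orientations are given as a unit quaternion [w, x, y, z].
In Python, from plant import * gives the robot as it stands.
- The arm moves only by the shell command python3 -m inch 'ROWS' [OPENING] [FORCE]. ROWS is JSON, a list of rows, each a list of 6 numbers: the shift along the tool's x, y, z scaled (see below), then the turn, a rotation vector about the tool's x, y, z scaled (see below). A call has 1 to 5 rows; each row shifts and turns the commanded pose from where the row before left it, along the tool's axes as they then stand; what a row does not reach is not made up. The controller multiplies each number of a shift by 0.03 m and each number of a turn by 4 degrees. A row lasts 1/12 s, in which the tool goes at most 41.7 mm and 7.16 degrees, less where a joint would pass 70% of its speed; a pose out of reach is approached as far as the arm can. A call with a number of a shift or a turn outside -1 to 1 is refused whole. A call with a gripper value outside its range is refused whole. OPENING is the opening, from 0 (shut) to 1 (fully open), set as the call begins (- or left out, the last holds). The fingers move at their own pace and stop on an object; FORCE is the grip in N (left out, the last holds). Time passes only in rows, so rows that do not move let the fingers close. It gives the time, the measured TCP pose, the force, the opening and the grip force at its end, in the units of the state.
- observe(): the state, without advancing time (a new reading comes with each control period).
- read_camera(name): name is "side" or "top"; returns (picture, depth): 384x512x3 uint8, red, green, blue; 384x512 float32, mm along the optical axis (not along the pixel's ray), 0 where there is no reading.
- camera_params(name): a dict with "mtx" (3x3 intrinsics, pixels), "origin" and "attitude" of the camera in the world. Camera axes: x right, y down, z forward; pixel columns grow to the right and rows downward; lengths in mm; the calibration is good to about 2 mm. A picture is of the moment at which its call begins. camera_params takes no time and is no camera call.
- job_done(): hands the job in; it is judged then, once.
The state is a dict: "time_s": time; "joint_pos": joint angles; "qd": joint speeds; "joint_efforts": joint torques, N m; "tcp_pos": TCP position; "eef_rot": TCP orientation; "force": force on the tool from outside, world axes, zero at the start; "torque": the same for the moment, N m; "width": finger opening in mm; "gripper_force": force on a finger pad.
Only numpy, scipy, OpenCV 4.12 (cv2) and the standard library are available. Lean on these libraries where they do the work, as an engineer would, in place of code of your own. Each camera call takes 0.05 s, during which the arm holds its last target. There are 200 camera calls.

## Task

Open the lock on the food processor's blade safe: first turn the white timer knob back to its zero stop, then turn the black dial click by click until the slot at its red-tipped end sits over the shackle's tongue, leaving both there. Then pull the shackle straight up out of the safe without forcing it, and finish still holding it up in the gripper, upright and motionless, about 10 cm clear above the lock. Do not disturb the jar, bowls, baster bulb or sieve.

Things in the scene. Friction and masses are not known exactly. Their poses are not given: they have to be found in the camera images.
- safe: Blade safe: white box with a grey lid, fixed to the counter, 150 (x) x 310 (y) x 80 mm high. Origin: centre of its underside, at counter height; +z up. Its y axis runs along the row timer (y = +85 mm), shackle (y = 0), dial (y = -85 mm), all at x = 0. Steel hasp straps run from its middle down the front and back.
- timer (a joint): Turning angle of the timer (rad), 0 to 2.7, growing clockwise seen from above; 0 is a hard stop, where the timer's slot lies over the shackle's tongue. No clicks; friction of 0.05 N m keeps it where it is left.
- timer_grip (a point): Grip point of the timer, on its vertical axis, 122 mm above the counter, in a white upright grip bar 14 mm wide, 50 mm long, from 95 to 130 mm above the counter, standing on a steel disc 76 mm across (top at 95 mm). The frame turns with the timer; the bar runs along its y, red-tipped end and rim slot at -y.
- dial (a joint): Turning angle of the dial (rad), -2.9 to 2.9, growing anticlockwise seen from above; 0 is open: its slot lies over the shackle's tongue. No stop at 0: it clicks into sprung notches at 0 and every 0.524 rad (30 deg) either side; let go within about 0.2 rad of a notch, it snaps into it (0.06 N m at most).
- dial_grip (a point): Where to grip the dial: on its vertical axis, 122 mm above the counter, in a black grip bar of the same sizes as the timer's (14 x 50 mm, 95 to 130 mm above the counter) on the same 76 mm steel disc. The frame turns with the dial; the bar runs along its y axis, and the red-tipped end and the slot are at its +y.
- shackle: Loose shackle, 110 to 230 g: two 8 mm legs 50 mm apart along its y, joined by a brass crown; from each leg a brass tongue 8 mm wide runs 32 mm outwards under the disc of the timer / dial, which hold it down until both slots are over the tongues. Origin: between the feet; +z up. Start: upright at the safe's middle, axes as the safe's, feet 20 mm deep in 10 mm holes (origin 60 mm above the counter).
- shackle_crown (a point): Centre of the shackle's crown bar, 76 mm above its origin (136 mm above the counter at the start). The bar is 11 mm thick (x), 60 mm long (y) and 12 mm tall; nothing is beside it in x.
- jar: Bystander: glass jar with cork lid, 56 mm across, 85 mm tall. Origin: centre of its underside.
- bowls: Bystander: stack of three nested plastic prep bowls, 136 mm across, 83 mm tall. Origin: centre of its underside.
- baster_bulb: Bystander: red silicone baster bulb standing on its end, 52 mm across, 80 mm tall. Origin: centre of its underside.
- sieve: Bystander: steel sieve with a bowl 120 mm across, 45 mm tall, and a flat handle to +y reaching 178 mm from its centre. Origin: centre of the bowl's underside.
- processor_base: White food processor base, fixed, 200 (x) x 170 (y) x 176 mm high with its spindle. Origin: centre of its underside. It stands to the right of the work.
Mind the look-alikes: they are no part of the job. Of the things like the shackle, leave any that is blue or green; of the rest the smaller one is meant.

How it is judged:
By the outcome, as a careful person would: the job done as asked, in the order asked, and still so for the second after the job is handed in, while the arm keeps its last pose, push and grip.
It also fails if it takes over 72 s, if anything falls off the work surface, if the arm or the gripper's body presses on something with over 40 N, if the wrist force passes 120 N, or if a joint passes its speed limit or range.

## Working session

There is one attempt and no reset: what is moved stays moved. The work goes in short steps, Python scripts to look and compute and a shell command to move; the robot and the scene stay as the last step left them, time stands still between calls to the robot, and variables do not carry over. Pictures are saved under pics/ and viewed, at most 10 in all, crops included, and the job is handed in when it is done.

```bash
mkdir -p pics; ls; cat > h.py <<'E'
from plant import *
import numpy as np, cv2, json
from scipy.spatial.transform import Rotation as R
def cam(n):
    p=camera_params(n); a=np.array(p["attitude"]); 
    M=a if a.shape==(3,3) else R.from_quat(a,scalar_first=True).as_matrix()
    return np.array(p["mtx"]),np.array(p["origin"]),M
def onplane(n,u,v,z):
    K,o,M=cam(n); d=M@np.linalg.inv(K)@np.array([u,v,1.]); return o+d*(z-o[2])/d[2]
def cloud(n,depth):
    K,o,M=cam(n); v,u=np.mgrid[:depth.shape[0],:depth.shape[1]]
    r=np.stack([u,v,np.ones_like(u)],-1)@np.linalg.inv(K).T
    return (r*depth[...,None])@M.T+o
E
python3 - <<'E'
from h import *
for n in ("top","side"):
    im,d=read_camera(n); np.savez(f"{n}0.npz",im=im,d=d); cv2.imwrite(f"pics/{n}0.png",im[...,::-1]); print(n,camera_params(n))
print(observe())
E
```

```text
pics
top {'mtx': array([[434.94805364,   0.        , 256.79182399],
       [  0.        , 434.94805364, 192.21472729],
       [  0.        ,   0.        ,   1.        ]]), 'origin': array([ 482.41597907,   -3.9153819 , 1557.59177823]), 'attitude': array([ 0.01508973, -0.7058069 ,  0.70797268, -0.01958572])}
side {'mtx': array([[480.16070227,   0.        , 252.07966499],
       [  0.        , 480.16070227, 190.65595627],
       [  0.        ,   0.        ,   1.        ]]), 'origin': array([105.53374967, 736.90429384, 975.96420691]), 'attitude': array([ 0.10387132, -0.24922562,  0.88652594, -0.37572475])}
{'time_s': 0.1, 'joint_pos': array([ 1.51711125e+00,  3.59330900e-01,  1.11768061e-02, -3.18235145e-04,
       -1.22409706e+00, -2.88095873e-01]), 'qd': array([ 0.0005214 , -0.00295265,  0.00191799,  0.00169927,  0.00110696,
       -0.00023499]), 'joint_efforts': array([-1.27538842e-03, -5.84163022e+01,  2.93752563e+01,  7.01550230e+00,
        1.01777460e-02, -5.34989636e-05]), 'tcp_pos': array([226.11571103, 635.54891303, 225.71597221]), 'eef_rot': array([ 7.39919272e-04,  9.85424237e-01, -1.70113259e-01, -6.35223031e-05]), 'force': array([-0.17910349, -0.50495367, -0.48494409]), 'torque': array([ 0.02761628,  0.01848775, -0.01289141]), 'gripper_force': 0.0, 'width': 87.3644274279031}
```

View pics/top0.png

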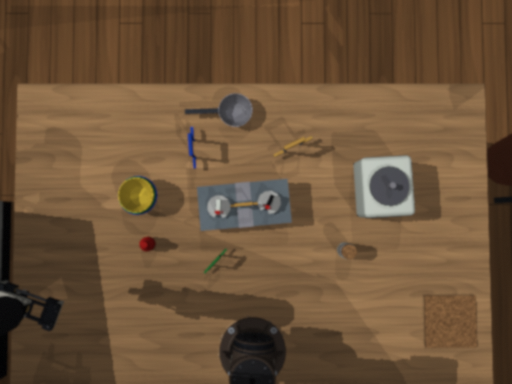

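View pics/side0.png

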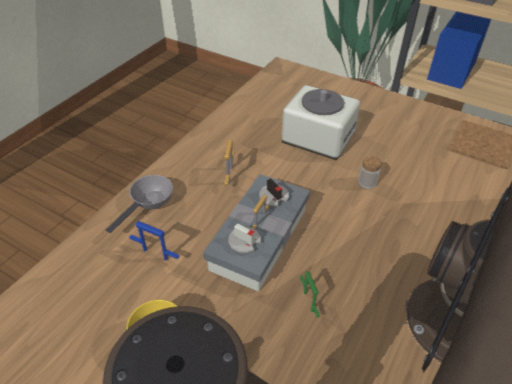

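The top view shows the safe at (245,205), with the white timer at (219,206), the black dial at (269,202) and the brass shackle at (245,204). The shackle look-alikes are blue (192,147), green (216,260) and yellow loose on the counter (293,146). The one seated in the safe fits the description. I'll confirm it in a crop and measure it.

```bash
python3 - <<'E'
from h import *
T=np.load("top0.npz");im=T["im"];d=T["d"];P=cloud("top",d)
c=im[120:240,190:320]; c=cv2.resize(c,None,fx=6,fy=6,interpolation=cv2.INTER_CUBIC); cv2.imwrite("pics/crop0.png",c[:600,:,::-1])
hsv=cv2.cvtColor(im,cv2.COLOR_RGB2HSV).astype(int); H,S,V=hsv[...,0],hsv[...,1],hsv[...,2]
roi=np.zeros(d.shape,bool); roi[180:232,196:295]=1
# safe lid: points z~70..90
z=P[...,2]; lid=roi&(z>65)
pts=np.argwhere(lid)[:,::-1].astype(np.float32)
# project lid pixels
q=P[lid&(z<90)]; print("lid z",np.median(q[:,2])); r=cv2.minAreaRect(q[:,:2].astype(np.float32)); print("lid rect",r)
brass=(H>10)&(H<30)&(S>110)&(V>70)
def show(name,m,zz):
    n,l,s,ce=cv2.connectedComponentsWithStats(m.astype(np.uint8))
    for i in range(1,n):
        if s[i,4]<5: continue
        uv=np.argwhere(l==i)[:,::-1]; w=np.array([onplane("top",u,v,zz)[:2] for u,v in uv]); rr=cv2.minAreaRect(w.astype(np.float32)); e=np.linalg.eigh(np.cov(w.T))[1][:,1]
        print(name,s[i,4],ce[i].round(1),"mean",w.mean(0).round(1),"rect",np.round(rr[0],1),np.round(rr[1],1),"dir",np.degrees(np.arctan2(e[1],e[0])).round(1),"zmed",np.median(z[l==i]).round())
show("brass",roi&brass,142)
big=np.zeros_like(roi);big[130:165,270:320]=1; show("loose",big&brass&(V>110),40)
red=((H<8)|(H>172))&(S>130)&(V>80); show("red",roi&red,130)
show("white",roi&(S<40)&(V>165),130)
show("black",roi&(V<45),130)
E
```

```text
lid z 79.74127950456773
lid rect ((513.3097534179688, 32.035980224609375), (151.596435546875, 310.57421875), 5.393896102905273)
brass 151 [213.2 181.4] mean [587.5 129. ] rect [584.  110.1] [149.9  16.3] dir 92.7 zmed -1.0
brass 511 [273.9 219.1] mean [464.5 -68.6] rect [508.9  -1. ] [266.7 166. ] dir 121.8 zmed -1.0
brass 62 [196.7 219.5] mean [463.7 182.4] rect [474.7 184.6] [97.8  9.7] dir -177.2 zmed -0.0
brass 75 [243.3 204. ] mean [513.8  30.9] rect [514.   30.4] [10.  81.6] dir 94.2 zmed 140.0
loose 1485 [292.9 146.3] mean [ 718.  -141.2] rect [ 715.7 -146.9] [172.8 120.3] dir 91.4 zmed -0.0
red 16 [267.  206.5] mean [505.4 -46.5] rect [505.4 -46.5] [13.1  9.8] dir 90.0 zmed 130.0
red 11 [217.4 212.1] mean [487.6 116.3] rect [487.9 115.9] [9.9 6.5] dir 74.6 zmed 130.0
white 43 [217.5 203.9] mean [514.5 116. ] rect [514.2 115.9] [32.8  9.8] dir 178.9 zmed 129.0
black 20 [270.1 199.9] mean [527.1 -56.7] rect [527.7 -57.7] [ 7.3 26.5] dir 156.9 zmed 130.0
```

View pics/crop0.png

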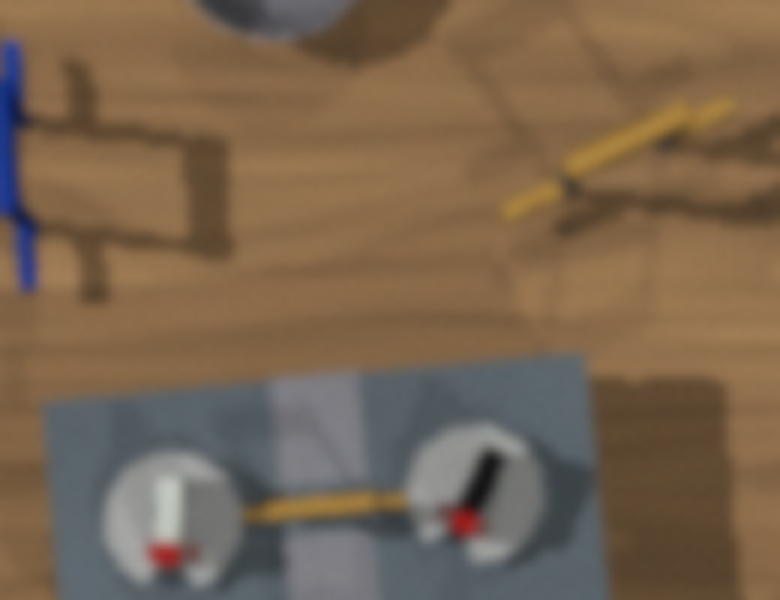

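The crop confirms the choice. The brass shackle sits in the safe between the two discs, and its crown is about 60 mm, as specified. The loose yellow one at (293,146) is larger, so it is a decoy, along with the blue and green ones.

The safe is at (513,32) with a yaw of 5.4°. The timer's red end points to about 180° (≈95° from zero) and the dial's to about 155° (+60°, two clicks).

```bash
cat > go.py <<'E'
from h import *
import sys
def plan(t,phi=None):
    s=observe(); M=R.from_quat(s["eef_rot"],scalar_first=True).as_matrix()
    d=M.T@(np.array(t)-s["tcp_pos"]); f=np.degrees(np.arctan2(M[1,0],M[0,0]))
    print("t",round(s["time_s"],2),"tcp",s["tcp_pos"].round(1),"phi",f.round(1),"tilt",np.degrees(M[:2,2]).round(2),"units",(d/30).round(2),"F",s["force"].round(1),"Tq",s["torque"].round(2),"w",round(s["width"],1),"g",round(float(s["gripper_force"]),1),"j6",s["joint_pos"][[0,5]].round(2))
    if phi is not None:
        D=R.from_euler('z',phi,degrees=True).as_matrix()@np.diag([1,-1,-1.]); print("turn units",(R.from_matrix(M.T@D).as_rotvec(degrees=True)/4).round(2))
if __name__=="__main__": a=[float(x) for x in sys.argv[1:]]; plan(a[:3],a[3] if len(a)>3 else None)
E
python3 go.py 505.3 116.6 200 -179.9; python3 -m inch '[[0,0,0,0,0,1],[0,0,0,0,0,1],[0,0,0,0,0,1],[0,0,0,0,0,1],[0,0,0,0,0,1]]' 0.45 10; python3 go.py 505.3 116.6 200 -179.9
```

```text
t 0.1 tcp [226.1 635.5 225.7] phi -19.6 tilt [-0.02 -0.08] units [14.57 13.18  0.88] F [-0.2 -0.5 -0.5] Tq [ 0.03  0.02 -0.01] w 87.4 g 0.0 j6 [ 1.52 -0.29]
turn units [ 0.000e+00 -3.000e-02  4.008e+01]
time_s: 0.52
tcp_pos: [226.2, 635.6, 226.0]
eef_rot: [0.001, 0.94, -0.34, 0.0]
force: [-0.3, 0.4, 0.5]
width: 60.0
gripper_force: 0.0
t 0.52 tcp [226.2 635.6 226. ] phi -39.8 tilt [-0.02 -0.06] units [18.22  7.34  0.88] F [-0.3  0.4  0.5] Tq [ 0.07  0.   -0.01] w 60.0 g 0.0 j6 [ 1.52 -0.64]
turn units [-0.000e+00 -2.000e-02  3.503e+01]
```

```bash

python3 -m inch '[[0.9,0.37,0,0,0,0],[0.9,0.37,0,0,0,0],[0.9,0.37,0,0,0,0],[0.9,0.37,0,0,0,0],[0.9,0.37,0,0,0,0]]' >/dev/null
python3 -m inch '[[0.9,0.37,0,0,0,0],[0.9,0.37,0,0,0,0],[0.9,0.37,0,0,0,0],[0.9,0.37,0,0,0,0],[0.9,0.37,0,0,0,0]]' >/dev/null
python3 -m inch '[[0.9,0.37,0,0,0,0],[0.9,0.37,0,0,0,0],[0.9,0.37,0,0,0,0],[0.9,0.37,0,0,0,0],[0.9,0.37,0,0,0,0]]' >/dev/null
python3 -m inch '[[0.9,0.37,0,0,0,0],[0.9,0.37,0,0,0,0],[0.9,0.37,0,0,0,0],[0.9,0.37,0,0,0,0],[0.1,0,0,0,0,0]]'  >/dev/null
python3 -m inch '[[0,0,0,0,0,1],[0,0,0,0,0,1],[0,0,0,0,0,1],[0,0,0,0,0,1],[0,0,0,0,0,1]]' >/dev/null
python3 -m inch '[[0,0,0,0,0,1],[0,0,0,0,0,1],[0,0,0,0,0,1],[0,0,0,0,0,1],[0,0,0,0,0,1]]' >/dev/null
python3 -m inch '[[0,0,0,0,0,1],[0,0,0,0,0,1],[0,0,0,0,0,1],[0,0,0,0,0,1],[0,0,0,0,0,1]]' >/dev/null
python3 -m inch '[[0,0,0,0,0,1],[0,0,0,0,0,1],[0,0,0,0,0,1],[0,0,0,0,0,1],[0,0,0,0,0,1]]' >/dev/null
python3 -m inch '[[0,0,0,0,0,1],[0,0,0,0,0,1],[0,0,0,0,0,1],[0,0,0,0,0,1],[0,0,0,0,0,1]]' >/dev/null
python3 -m inch '[[0,0,0,0,0,1],[0,0,0,0,0,1],[0,0,0,0,0,1],[0,0,0,0,0,1],[0,0,0,0,0,1]]' >/dev/null
python3 -m inch '[[0,0,0,0,0,1],[0,0,0,0,0,1],[0,0,0,0,0,1],[0,0,0,0,0,1],[0,0,0,0,0,1]]' 0.45
python3 go.py 505.3 116.6 200 -179.9
```

```text
time_s: 5.1
tcp_pos: [489.2, 144.7, 226.3]
eef_rot: [-0.0, -0.002, 1.0, -0.0]
force: [0.1, 0.2, -0.1]
width: 39.4
gripper_force: 0.0
t 5.1 tcp [489.2 144.7 226.3] phi -179.8 tilt [-0.03 -0.01] units [-0.53 -0.94  0.88] F [ 0.1  0.2 -0.1] Tq [ 0.05 -0.14 -0.02] w 39.4 g 0.0 j6 [ 0.67 -2.24]
turn units [-0.   -0.01  0.03]
```

```bash
python3 - <<'E'
from h import *
for n in ("top","side"):
    T=np.load(n+"0.npz");im=T["im"];P=cloud(n,T["d"]);z=P[...,2]
    near=(abs(P[...,0]-513)<110)&(abs(P[...,1]-32)<190)
    q=P[near&(abs(z-80)<4)]; print(n,"lid",cv2.minAreaRect(q[:,:2].astype(np.float32)))
    for nm,c in (("timer",(505,117)),("dial",(521,-53)),("crown",(513,32))):
        r=np.hypot(P[...,0]-c[0],P[...,1]-c[1])<45
        for lab,a,b in (("disc",90,100),("top",124,147)):
            q=P[r&(z>a)&(z<b)]
            if len(q)<6: continue
            x=q[:,:2].astype(np.float32); rr=cv2.minAreaRect(x); cc=cv2.minEnclosingCircle(x)
            e=np.linalg.eigh(np.cov(x.T))[1][:,1]
            print(n,nm,lab,len(q),"z",np.median(q[:,2]).round(1),"rect",np.round(rr[0],1),np.round(rr[1],1),"circ",np.round(cc[0],1),round(cc[1],1),"dir",np.degrees(np.arctan2(e[1],e[0])).round(1))
E
python3 -m inch '[[-0.54,-0.94,0,0,0,0],[0,0,0,0,0,0]]' >/dev/null; python3 go.py 505.3 116.6 103 -179.9
```

```text
top lid ((513.3142700195312, 32.00445556640625), (151.75222778320312, 309.3337097167969), 4.882358074188232)
top timer disc 279 z 94.8 rect [507.3 114.4] [80.3 69.4] circ [502.3 114.6] 42.0 dir 91.0
top timer top 63 z 129.4 rect [506.1 117.3] [14.  49.3] circ [506.  115.9] 25.1 dir 178.4
top dial disc 285 z 94.5 rect [522.5 -53.4] [75.4 70.7] circ [518.7 -51. ] 40.5 dir 60.7
top dial top 63 z 129.2 rect [521.2 -52.6] [13.8 48.9] circ [520.3 -54.6] 24.5 dir 156.5
top crown top 59 z 140.9 rect [513.4  32. ] [10.8 58.9] circ [515.1  32.1] 29.5 dir 95.0
side lid ((512.631103515625, 24.848968505859375), (153.9912109375, 316.4189758300781), 5.266879081726074)
side timer disc 376 z 96.7 rect [506.5 111. ] [74.9 74. ] circ [504.1 111. ] 39.7 dir 48.2
side timer top 127 z 131.2 rect [504.4 111.2] [50.5 17.8] circ [504.2 111.3] 25.9 dir 177.2
side dial disc 272 z 96.8 rect [519.7 -58.5] [76.6 72.7] circ [519.2 -53.8] 44.0 dir -140.4
side dial top 103 z 131.5 rect [519.7 -57.6] [17.4 50.6] circ [519.2 -59. ] 25.8 dir 156.3
side crown disc 43 z 94.5 rect [506.2  33.6] [87.  25.8] circ [514.1  32.9] 43.7 dir 93.1
side crown top 110 z 142.3 rect [512.1  27.1] [12.6 59.3] circ [513.2  27.2] 29.7 dir 94.7
t 5.27 tcp [506.8 114.8 226.3] phi -179.6 tilt [-0.02 -0.05] units [0.05 0.06 4.11] F [0.5 0.2 0.4] Tq [ 0.07 -0.2  -0.04] w 39.7 g 0.0 j6 [ 0.6  -2.17]
turn units [-0.01 -0.01  0.08]
```

```bash

python3 -m inch '[[0.04,0.03,0.8,0,0,0.5],[0,0,0.8,0,0,0],[0,0,0.8,0,0,0],[0,0,0.8,0,0,0],[0,0,0,0,0,0]]' >/dev/null; python3 go.py 505 114 103 178
python3 -m inch '[[0,0,0.5,0,0,0],[0,0,0.4,0,0,0],[0,0,0,0,0,0]]' >/dev/null; python3 go.py 505 114 103 178
python3 -m inch '[[0,0,0,0,0,0],[0,0,0,0,0,0],[0,0,0,0,0,0],[0,0,0,0,0,0]]' 0.1 5  >/dev/null; python3 go.py 505 114 103 178
python3 -m inch '[[0,0,0,0,0,0],[0,0,0,0,0,0],[0,0,0,0,0,0],[0,0,0,0,0,0]]' >/dev/null; python3 go.py 505 114 103 178
```

```text
t 5.68 tcp [501.7 116.1 126.1] phi 178.4 tilt [-0.4  -0.18] units [-0.12 -0.07  0.77] F [-0.6 -0.7  0.2] Tq [-0.   -0.    0.01] w 39.5 g 0.0 j6 [ 0.61 -2.21]
turn units [-0.05 -0.1   0.09]
t 5.93 tcp [503.8 117.1 102.5] phi 178.4 tilt [-0.15 -0.08] units [-0.04 -0.1  -0.02] F [-0.4 -0.4 -0.3] Tq [ 0.02 -0.07 -0.01] w 39.4 g 0.0 j6 [ 0.61 -2.21]
turn units [-0.02 -0.04  0.1 ]
t 6.27 tcp [505.3 116.4 104.8] phi 178.5 tilt [ 0.06 -0.09] units [ 0.01 -0.08  0.06] F [  3.2 -10.    2.4] Tq [-3.71 -1.53 -0.02] w 22.4 g 5.0 j6 [ 0.61 -2.21]
turn units [-0.02  0.02  0.11]
t 6.6 tcp [505.3 115.7 104.8] phi 178.4 tilt [ 0.05 -0.12] units [ 0.01 -0.06  0.06] F [ 3.2 -9.3  2. ] Tq [-3.68 -1.46 -0.02] w 21.2 g 5.0 j6 [ 0.61 -2.21]
turn units [-0.03  0.01  0.11]
```

```bash

python3 -m inch '[[0,-0.08,0,0,0,0],[0,0,0.03,0,0,0],[0,0,0,0,0,0],[0,0,0,0,0,0]]' >/dev/null; python3 go.py 505 114 103 178
python3 -m inch '[[0,-0.04,0,0,0,0],[0,0,0,0,0,0],[0,0,0,0,0,0],[0,0,0,0,0,0],[0,0,0,0,0,0]]' >/dev/null; python3 go.py 505 114 103 178
```

```text
t 6.93 tcp [505.1 113.2 104.1] phi 178.4 tilt [ 0.04 -0.13] units [0.   0.03 0.04] F [  2.1 -10.1   4.1] Tq [-3.61 -0.94 -0.08] w 16.2 g 5.0 j6 [ 0.6 -2.2]
turn units [-0.03  0.01  0.11]
t 7.35 tcp [505.1 112.2 104.1] phi 178.4 tilt [ 0.05 -0.11] units [0.   0.06 0.04] F [  2.  -10.1   5.1] Tq [-3.43 -0.86 -0.04] w 14.1 g 5.0 j6 [ 0.6 -2.2]
turn units [-0.03  0.01  0.11]
```

```bash

python3 -m inch '[[0,-0.04,0,0,0,0],[0,0,0,0,0,0],[0,0,0,0,0,0]]' - 10 >/dev/null; python3 go.py 505 114 103 178
python3 -m inch '[[0,-0.03,0,0,0,0],[0,0,0,0,0,0],[0,0,0,0,0,0]]' - 20 >/dev/null; python3 go.py 505 114 103 178
```

```text
t 7.6 tcp [505.1 112.1 104.1] phi 178.4 tilt [ 0.08 -0.02] units [0.01 0.06 0.04] F [ 0.1 -4.7  4.9] Tq [-1.62 -0.08 -0.07] w 14.1 g 10.0 j6 [ 0.6 -2.2]
turn units [-0.    0.02  0.11]
t 7.85 tcp [505.1 112.  104.1] phi 178.4 tilt [0.09 0.05] units [0.01 0.07 0.04] F [-1.  -0.3  4.7] Tq [-0.18  0.48 -0.03] w 14.3 g 20.0 j6 [ 0.6 -2.2]
turn units [0.01 0.02 0.11]
```

```bash

python3 -m inch '[[0,0,0,0,0,-0.8],[0,0,0,0,0,-0.8],[0,0,0,0,0,-0.8],[0,0,0,0,0,-0.8],[0,0,0,0,0,-0.8]]'
python3 go.py 505 112 103 -85
python3 -m inch '[[0,0,0,0,0,-0.8],[0,0,0,0,0,-0.8],[0,0,0,0,0,-0.8],[0,0,0,0,0,-0.8],[0,0,0,0,0,-0.8]]' >/dev/null
python3 go.py 505 112 103 -85
python3 -m inch '[[0,0,0,0,0,-0.8],[0,0,0,0,0,-0.8],[0,0,0,0,0,-0.8],[0,0,0,0,0,-0.8],[0,0,0,0,0,-0.8]]' >/dev/null
python3 go.py 505 112 103 -85
python3 -m inch '[[0,0,0,0,0,-0.8],[0,0,0,0,0,-0.8],[0,0,0,0,0,-0.8],[0,0,0,0,0,-0.8],[0,0,0,0,0,-0.8]]' >/dev/null
python3 go.py 505 112 103 -85
```

```text
time_s: 8.27
tcp_pos: [505.1, 111.9, 104.1]
eef_rot: [0.001, -0.127, 0.992, 0.0]
force: [-0.4, -1.7, 5.6]
width: 13.8
gripper_force: 20.0
t 8.27 tcp [505.1 111.9 104.1] phi -165.4 tilt [0.09 0.04] units [0.   0.   0.04] F [-0.4 -1.7  5.6] Tq [-0.41  0.32 -0.04] w 13.8 g 20.0 j6 [ 0.6  -1.91]
turn units [-1.00e-02  2.00e-02 -2.01e+01]
t 8.68 tcp [505.2 111.8 104.1] phi -149.4 tilt [0.09 0.03] units [0.   0.01 0.04] F [-0.4 -2.   5.6] Tq [-0.57  0.24 -0.02] w 13.9 g 20.0 j6 [ 0.6  -1.64]
turn units [ -0.02   0.02 -16.1 ]
t 9.1 tcp [505.2 111.7 104.1] phi -133.4 tilt [0.1  0.02] units [-0.    0.01  0.04] F [-0.2 -2.9  4.7] Tq [-0.79  0.12 -0.07] w 13.9 g 20.0 j6 [ 0.6  -1.36]
turn units [-2.00e-02  1.00e-02 -1.21e+01]
t 9.52 tcp [505.3 111.7 104.1] phi -117.4 tilt [0.11 0.02] units [-0.    0.01  0.04] F [ 0.2 -1.8  4.4] Tq [-0.89 -0.09 -0.12] w 14.0 g 20.0 j6 [ 0.6  -1.08]
turn units [-0.03  0.01 -8.1 ]
```

```bash

python3 -m inch '[[0,0,0,0,0,-0.8],[0,0,0,0,0,-0.8],[0,0,0,0,0,-0.8],[0,0,0,0,0,-0.8],[0,0,0,0,0,-0.8]]' >/dev/null
python3 go.py 505 112 103 -85
python3 -m inch '[[0,0,0,0,0,-0.8],[0,0,0,0,0,-0.8],[0,0,0,0,0,-0.8],[0,0,0,0,0,0]]' >/dev/null
python3 go.py 505 112 103 -85
python3 -m inch '[[0,0,0,0,0,-0.5],[0,0,0,0,0,0],[0,0,0,0,0,0]]' >/dev/null
python3 go.py 505 112 103 -85
```

```text
t 9.93 tcp [505.4 111.6 104.1] phi -101.4 tilt [0.11 0.02] units [-0.01  0.02  0.04] F [ 0.6 -3.6  4.2] Tq [-1.04 -0.29 -0.05] w 14.1 g 20.0 j6 [ 0.6 -0.8]
turn units [-0.03  0.01 -4.1 ]
t 10.27 tcp [505.4 111.6 104. ] phi -91.8 tilt [0.11 0.01] units [-0.01  0.01  0.03] F [ 0.2 -3.5  6.1] Tq [-1.22 -0.16  0.07] w 13.9 g 20.0 j6 [ 0.6  -0.63]
turn units [-0.03  0.   -1.7 ]
t 10.52 tcp [505.5 111.6 104.1] phi -90.1 tilt [0.12 0.01] units [-0.01  0.02  0.04] F [ 0.9 -3.6  6.2] Tq [-1.27 -0.14  0.08] w 13.6 g 20.0 j6 [ 0.6 -0.6]
turn units [-0.03  0.   -1.26]
```

```bash

for i in 1; do python3 -m inch '[[0,0,0,0,0,-0.5],[0,0,0,0,0,0],[0,0,0,0,0,0]]' >/dev/null; python3 go.py 505 112 103 -85
python3 -m inch '[[0,0,0,0,0,-0.5],[0,0,0,0,0,0],[0,0,0,0,0,0]]' >/dev/null; python3 go.py 505 112 103 -85
python3 -m inch '[[0,0,0,0,0,-0.4],[0,0,0,0,0,0],[0,0,0,0,0,0]]' >/dev/null; python3 go.py 505 112 103 -85; done
```

```text
t 10.77 tcp [505.5 111.6 104.1] phi -88.1 tilt [0.12 0.01] units [-0.01  0.02  0.04] F [ 0.1 -3.9  6.9] Tq [-1.21 -0.2   0.04] w 13.7 g 20.0 j6 [ 0.6  -0.56]
turn units [-0.03  0.   -0.76]
t 11.02 tcp [505.5 111.6 104.1] phi -86.1 tilt [0.12 0.01] units [-0.01  0.02  0.04] F [ 1.  -4.   7.3] Tq [-1.27 -0.2   0.02] w 14.1 g 20.0 j6 [ 0.6  -0.53]
turn units [-0.03  0.   -0.26]
t 11.27 tcp [505.5 111.6 104. ] phi -84.5 tilt [0.12 0.02] units [-0.01  0.02  0.03] F [-0.3 -3.6  6.7] Tq [-1.21 -0.27 -0.17] w 13.6 g 20.0 j6 [ 0.6 -0.5]
turn units [-0.03  0.    0.13]
```

```bash

python3 -m inch '[[0,0,0,0,0,-0.3],[0,0,0,0,0,0],[0,0,0,0,0,0]]' >/dev/null; python3 go.py 505 112 103 -85
python3 -m inch '[[0,0,0,0,0,-0.3],[0,0,0,0,0,0],[0,0,0,0,0,0]]' >/dev/null; python3 go.py 505 112 103 -85
```

```text
t 11.52 tcp [505.5 111.7 104. ] phi -83.3 tilt [0.12 0.02] units [-0.01  0.02  0.03] F [ 0.7 -4.1  6.8] Tq [-1.26 -0.27 -0.43] w 14.0 g 20.3 j6 [ 0.6  -0.48]
turn units [-0.03  0.    0.42]
t 11.77 tcp [505.5 111.8 104. ] phi -82.1 tilt [0.12 0.04] units [-0.01  0.02  0.03] F [ 0.8 -3.   6.4] Tq [-1.03 -0.23 -0.48] w 14.5 g 20.6 j6 [ 0.6  -0.46]
turn units [-0.03  0.01  0.72]
```

```bash

python3 -m inch '[[0,0,0,0,0,0.4],[0,0,0,0,0,0],[0,0,0,0,0,0]]' >/dev/null; python3 go.py 505 112 103 -85
python3 -m inch '[[0,0,0,0,0,0],[0,0,0,0,0,0],[0,0,0,0,0,0],[0,0,0,0,0,0],[0,0,0,0,0,0]]' 0.45 >/dev/null; python3 go.py 505 112 103 -85
python3 -m inch '[[0,0,-0.4,0,0,0],[0,0,-0.8,0,0,0],[0,0,-0.8,0,0,0],[0,0,-0.2,0,0,0],[0,0,0,0,0,0]]' >/dev/null; python3 go.py 520.5 -57.4 165 -23.6
```

```text
t 12.02 tcp [505.5 111.8 104. ] phi -83.7 tilt [0.12 0.03] units [-0.01  0.02  0.03] F [ 0.3 -3.6  6. ] Tq [-1.1  -0.12 -0.23] w 14.0 g 19.9 j6 [ 0.6  -0.49]
turn units [-0.03  0.    0.32]
t 12.43 tcp [504.5 111.8 102.6] phi -83.6 tilt [-0.01  0.  ] units [-0.01 -0.02 -0.01] F [-0.2  0.7  1.2] Tq [ 0.1  -0.    0.02] w 37.7 g 0.0 j6 [ 0.6  -0.49]
turn units [0.   0.   0.35]
t 12.85 tcp [505.7 112.4 170.6] phi -83.6 tilt [0.2  0.11] units [5.68 0.14 0.18] F [ 0.5 -0.1 -0.4] Tq [ 0.08 -0.08  0.02] w 39.1 g 0.0 j6 [ 0.6  -0.49]
turn units [-6.000e-02 -1.000e-02 -1.499e+01]
```

```bash

python3 -m inch '[[0.6,0.04,0,0,0,0],[0.95,0.02,0,0,0,0],[0.95,0.02,0,0,0,0],[0.95,0.02,0,0,0,0],[0.95,0.02,0,0,0,0]]' >/dev/null
python3 -m inch '[[0.8,0.02,0,0,0,0],[0.48,0,0,0,0,0],[0,0,0,0,0,-0.9],[0,0,0,0,0,-1],[0,0,0,0,0,-1]]' >/dev/null
python3 -m inch '[[0,0,0,0,0,-1],[0,0,0,0,0,-1],[0,0,0,0,0,-1],[0,0,0,0,0,-1],[0,0,0,0,0,-1]]' >/dev/null
python3 -m inch '[[0,0,0,0,0,-1],[0,0,0,0,0,-1],[0,0,0,0,0,-1],[0,0,0,0,0,-1],[0,0,0,0,0,-1]]' >/dev/null
python3 -m inch '[[0,0,0,0,0,-1],[0,0,0,0,0,-1],[0,0,0,0,0,0],[0,0,0,0,0,0]]' >/dev/null; python3 go.py 520.5 -57.4 103 -23.6
python3 - <<'E'
from h import *
a,_=read_camera("top");b,_=read_camera("side")
f=lambda i,y,x:cv2.resize(i[y:y+100,x:x+130],None,fx=3,fy=3,interpolation=cv2.INTER_CUBIC)
cv2.imwrite("pics/t1.png",np.hstack([f(a,160,190),f(b,170,200)])[...,::-1])
E
```

```text
t 14.85 tcp [518.9 -58.1 167.6] phi -24.1 tilt [-0.09 -0.01] units [ 0.04 -0.04  2.15] F [-0.1  0.3 -0.6] Tq [-0.02 -0.05  0.  ] w 39.3 g 0.0 j6 [0.26 0.89]
turn units [ 0.01  0.02 -0.13]
```

View pics/t1.png

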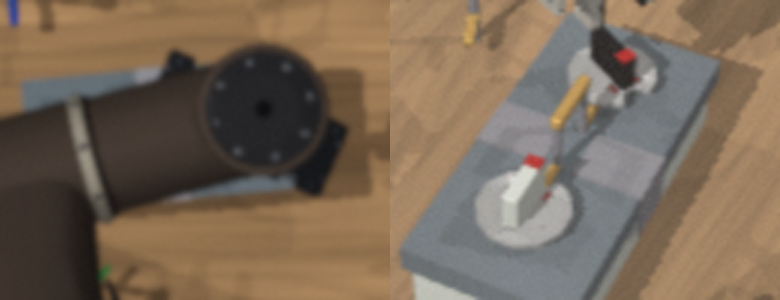

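The side crop shows the timer's red end pointing at the shackle, with the brass tongue showing in its slot at crop (550,175). The dial's red end at (622,55) is still off the tongue. Next I'll grip the dial.

```bash

python3 -m inch '[[0.04,-0.03,0.5,0,0,-0.1],[0,0,0.8,0,0,0],[0,0,0.6,0,0,0],[0,0,0.2,0,0,0],[0,0,0,0,0,0]]' >/dev/null; python3 go.py 520.5 -57.4 103 -23.6
python3 -m inch '[[0,0,0,0,0,0],[0,0,0,0,0,0],[0,0,0,0,0,0],[0,0,0,0,0,0]]' 0.1 5  >/dev/null; python3 go.py 520.5 -57.4 103 -23.6
python3 -m inch '[[0,0,0,0,0,0],[0,0,0,0,0,0],[0,0,0,0,0,0],[0,0,0,0,0,0]]'  >/dev/null; python3 go.py 520.5 -57.4 103 -23.6
```

```text
t 15.37 tcp [519.8 -58.  104.1] phi -23.7 tilt [-0.19 -0.04] units [ 0.01 -0.03  0.04] F [-0.   0.1 -0.2] Tq [-0.   -0.02 -0.02] w 39.1 g 0.0 j6 [0.26 0.89]
turn units [ 0.03  0.04 -0.01]
t 15.7 tcp [521.5 -57.6 106.6] phi -23.6 tilt [0.1  0.02] units [-0.03  0.01  0.12] F [-0.4 -0.8  0.2] Tq [-0.04  0.01 -0.07] w 18.2 g 0.0 j6 [0.26 0.89]
turn units [-0.01 -0.02  0.  ]
t 16.03 tcp [521.4 -57.7 106.4] phi -23.6 tilt [0.07 0.  ] units [-0.03  0.    0.11] F [-2.1  1.5  5.9] Tq [ 0.17  0.43 -0.01] w 14.3 g 5.0 j6 [0.26 0.89]
turn units [-0.01 -0.02  0.01]
```

```bash

python3 -m inch '[[0,0,0,0,0,0],[0,0,0,0,0,0.6],[0,0,0,0,0,0.8],[0,0,0,0,0,0.8],[0,0,0,0,0,0.8]]' - 20 >/dev/null;  python3 go.py 520.5 -57.4 103 -85
python3 -m inch '[[0,0,0,0,0,0.8],[0,0,0,0,0,0.8],[0,0,0,0,0,0.8],[0,0,0,0,0,0.8],[0,0,0,0,0,0.8]]'  >/dev/null;  python3 go.py 520.5 -57.4 103 -85
python3 -m inch '[[0,0,0,0,0,0.6],[0,0,0,0,0,0],[0,0,0,0,0,0],[0,0,0,0,0,0]]'  >/dev/null;  python3 go.py 520.5 -57.4 103 -85
python3 -m inch '[[0,0,0,0,0,0.8],[0,0,0,0,0,0.8],[0,0,0,0,0,0.8],[0,0,0,0,0,0.8],[0,0,0,0,0,0.8]]'  >/dev/null;  python3 go.py 520.5 -57.4 103 -85
```

```text
t 16.45 tcp [521.3 -57.9 106.4] phi -35.7 tilt [ 0.05 -0.01] units [-0.03  0.    0.11] F [-2.3 -0.4  6.5] Tq [-0.12  0.6   0.08] w 13.7 g 20.0 j6 [0.26 0.68]
turn units [-1.000e-02 -1.000e-02  1.232e+01]
t 16.87 tcp [521.1 -58.  106.4] phi -51.7 tilt [ 0.04 -0.02] units [-0.03  0.    0.11] F [-1.8 -0.8  6. ] Tq [-0.31  0.75  0.02] w 14.0 g 19.9 j6 [0.26 0.4 ]
turn units [-0.01 -0.01  8.32]
t 17.2 tcp [521.1 -58.  106.4] phi -54.0 tilt [ 0.04 -0.02] units [-0.03  0.    0.11] F [-2.3 -1.   7.4] Tq [-0.3   0.74 -0.11] w 14.0 g 19.9 j6 [0.26 0.36]
turn units [-0.01 -0.01  7.76]
t 17.62 tcp [520.9 -58.1 106.4] phi -70.1 tilt [ 0.01 -0.04] units [-0.03  0.    0.11] F [-2.1 -0.   8.1] Tq [-0.42  0.98  0.01] w 14.0 g 19.9 j6 [0.26 0.08]
turn units [-0.   -0.01  3.72]
```

```bash

python3 -m inch '[[0,0,0,0,0,0.8],[0,0,0,0,0,0.8],[0,0,0,0,0,0.8],[0,0,0,0,0,0.8],[0,0,0,0,0,0.5]]'  >/dev/null
python3 -m inch '[[0,0,0,0,0,0],[0,0,0,0,0,0],[0,0,0,0,0,0]]'  >/dev/null;  python3 go.py 520.5 -57.4 103 -85
python3 -m inch '[[0,0,0,0,0,0],[0,0,0,0,0,0],[0,0,0,0,0,0],[0,0,0,0,0,0],[0,0,0,0,0,0]]' 0.45 >/dev/null
python3 -m inch '[[0,0,-0.4,0,0,0],[0,0,-0.8,0,0,0],[0,0,-0.8,0,0,0],[0,0,-0.4,0,0,0],[0,0,0,0,0,0]]' >/dev/null; python3 go.py 513 27 175 -85
python3 - <<'E'
from h import *
b,_=read_camera("side")
f=lambda i,y,x:cv2.resize(i[y:y+100,x:x+130],None,fx=5,fy=5,interpolation=cv2.INTER_CUBIC)
cv2.imwrite("pics/t2.png",f(b,160,200)[...,::-1])
E
```

```text
t 18.28 tcp [520.7 -58.2 106.4] phi -84.8 tilt [-0.   -0.04] units [-0.03  0.01  0.11] F [-2.9 -2.1  8.1] Tq [-0.35  1.2  -0.01] w 14.0 g 19.9 j6 [ 0.26 -0.17]
turn units [ 0.   -0.01  0.06]
t 19.12 tcp [522.7 -57.6 180.7] phi -84.8 tilt [0.29 0.03] units [-2.84  0.07  0.19] F [ 0.7 -1.   0.5] Tq [ 0.11 -0.11 -0.05] w 39.5 g 0.0 j6 [ 0.26 -0.17]
turn units [-0.07  0.    0.06]
```

View pics/t2.png

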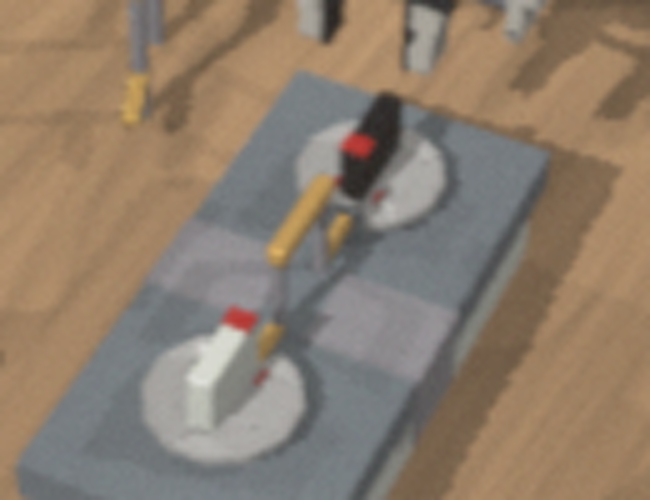

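Both red tips now point at the shackle: the timer's at (240,320) and the dial's at (358,146). The tongues show in the slots at (268,340) and (340,232). Next is the shackle.

```bash

python3 -m inch '[[-0.6,0.03,0,0,0,0],[-0.9,0.02,0,0,0,0],[-0.9,0.02,0,0,0,0],[-0.44,0,0,0,0,0],[0,0,0,0,0,0]]' >/dev/null; python3 -m inch '[[0,0,0,0,0,0],[0,0,0,0,0,0]]' >/dev/null; python3 go.py 513 27 117 -85
```

```text
t 19.75 tcp [510.7  26.6 177. ] phi -84.8 tilt [-0.07 -0.03] units [-0.01 -0.08  2.  ] F [0.8 0.  0.7] Tq [ 0.11 -0.04  0.04] w 39.2 g 0.0 j6 [ 0.44 -0.34]
turn units [ 0.02 -0.    0.06]
```

```bash

python3 -m inch '[[0.04,0,0.4,0,0,0],[0,0,0.7,0,0,0],[0,0,0.7,0,0,0],[0,0,0.2,0,0,0],[0,0,0,0,0,0]]' >/dev/null; python3 -m inch '[[0,0,0,0,0,0],[0,0,0,0,0,0]]' >/dev/null; python3 go.py 513 27 117 -85
python3 -m inch '[[0,0,0,0,0,0],[0,0,0,0,0,0],[0,0,0,0,0,0],[0,0,0,0,0,0],[0,0,0,0,0,0]]' 0.05 3  >/dev/null; python3 go.py 513 27 117 -85
python3 -m inch '[[0,0,0,0,0,0],[0,0,0,0,0,0],[0,0,0,0,0,0]]' >/dev/null; python3 go.py 513 27 117 -85
```

```text
t 20.33 tcp [512.   25.6 118.7] phi -84.8 tilt [0.08 0.01] units [-0.04 -0.04  0.06] F [ 0.5  0.9 -1.1] Tq [ 0.11 -0.06  0.02] w 39.3 g 0.0 j6 [ 0.43 -0.34]
turn units [-0.02  0.    0.05]
t 20.75 tcp [511.3  25.8 117.9] phi -84.8 tilt [0.03 0.01] units [-0.04 -0.06  0.03] F [ 0.6 -0.2  0.1] Tq [0.03 0.   0.  ] w 11.6 g 0.0 j6 [ 0.43 -0.34]
turn units [-0.01  0.    0.06]
t 21.0 tcp [511.5  25.8 117.9] phi -84.8 tilt [0.04 0.01] units [-0.03 -0.05  0.03] F [-0.6  0.4  2. ] Tq [ 0.09 -0.15  0.03] w 11.1 g 3.0 j6 [ 0.43 -0.34]
turn units [-0.01  0.    0.06]
```

```bash

python3 -m inch '[[0,0,0,0,0,0],[0,0,0,0,0,0],[0,0,0,0,0,0]]' - 20 >/dev/null; python3 go.py 513 27 117 -85
python3 -m inch '[[0,0,-0.05,0,0,0],[0,0,-0.05,0,0,0],[0,0,-0.05,0,0,0],[0,0,0,0,0,0],[0,0,0,0,0,0]]' >/dev/null; python3 go.py 513 27 117 -85
python3 -m inch '[[0,0,-0.05,0,0,0],[0,0,-0.05,0,0,0],[0,0,-0.05,0,0,0],[0,0,0,0,0,0]]' >/dev/null; python3 go.py 513 27 117 -85
```

```text
t 21.25 tcp [511.5  25.8 117.9] phi -84.8 tilt [0.04 0.01] units [-0.04 -0.05  0.03] F [ 0.7 -0.1  3.2] Tq [ 0.07 -0.39 -0.07] w 10.9 g 20.0 j6 [ 0.43 -0.34]
turn units [-0.01  0.    0.06]
t 21.67 tcp [511.1  25.7 122.2] phi -84.8 tilt [-0.01 -0.  ] units [-0.04 -0.07  0.17] F [-0.4 -0.3  0.1] Tq [ 0.09 -0.33 -0.03] w 11.0 g 20.0 j6 [ 0.43 -0.34]
turn units [ 0.   -0.    0.05]
t 22.0 tcp [511.2  25.7 126.9] phi -84.8 tilt [-0. -0.] units [-0.04 -0.07  0.33] F [-0.2  0.3 -1. ] Tq [ 0.05 -0.04 -0.05] w 10.6 g 20.0 j6 [ 0.43 -0.34]
turn units [ 0.   -0.    0.05]
```

```bash

python3 -m inch '[[0,0,-0.08,0,0,0],[0,0,-0.1,0,0,0],[0,0,-0.1,0,0,0],[0,0,-0.1,0,0,0],[0,0,-0.05,0,0,0]]' >/dev/null; python3 go.py 513 27 117 -85
python3 -m inch '[[0,0,-0.1,0,0,0],[0,0,-0.1,0,0,0],[0,0,-0.1,0,0,0],[0,0,-0.1,0,0,0],[0,0,-0.1,0,0,0]]' >/dev/null; python3 go.py 513 27 117 -85
python3 -m inch '[[0,0,-0.1,0,0,0],[0,0,-0.2,0,0,0],[0,0,-0.2,0,0,0],[0,0,-0.2,0,0,0],[0,0,-0.2,0,0,0]]' >/dev/null; python3 go.py 511.5 25.8 248 -84.8
python3 -m inch '[[0,0,-0.2,0,0,0],[0,0,-0.25,0,0,0],[0,0,-0.25,0,0,0],[0,0,-0.25,0,0,0],[0,0,-0.25,0,0,0]]' >/dev/null; python3 go.py 511.5 25.8 248 -84.8
```

```text
t 22.42 tcp [511.3  25.7 140.2] phi -84.8 tilt [0.03 0.01] units [-0.04 -0.06  0.77] F [ 0.   0.3 -1.4] Tq [ 0.1  -0.07 -0.  ] w 10.6 g 20.0 j6 [ 0.43 -0.34]
turn units [-0.01  0.    0.05]
t 22.83 tcp [511.2  25.7 154.9] phi -84.8 tilt [0. 0.] units [-0.04 -0.06  1.26] F [ 0.  -0.4 -1.4] Tq [ 0.06 -0.03 -0.04] w 10.8 g 20.0 j6 [ 0.43 -0.34]
turn units [-0.   -0.    0.05]
t 23.25 tcp [511.3  25.7 182.3] phi -84.8 tilt [0.02 0.  ] units [-0.   -0.01 -2.19] F [-0.2 -0.5 -1.3] Tq [ 0.08 -0.07  0.02] w 10.9 g 20.0 j6 [ 0.43 -0.34]
turn units [-0.    0.    0.01]
t 23.67 tcp [511.2  25.7 218.4] phi -84.8 tilt [0.01 0.01] units [-0.   -0.01 -0.99] F [-0.4 -0.1 -0.5] Tq [ 0.08 -0.05  0.02] w 11.2 g 20.0 j6 [ 0.43 -0.34]
turn units [-0.  0.  0.]
```

```bash

python3 -m inch '[[0,0,-0.25,0,0,0],[0,0,-0.25,0,0,0],[0,0,-0.25,0,0,0],[0,0,-0.15,0,0,0],[0,0,-0.1,0,0,0]]' >/dev/null
python3 -m inch '[[0,0,0,0,0,0],[0,0,0,0,0,0],[0,0,0,0,0,0],[0,0,0,0,0,0],[0,0,0,0,0,0]]' >/dev/null; python3 go.py 511.5 25.8 248 -84.8
python3 - <<'E'
from h import *
b,_=read_camera("side")
cv2.imwrite("pics/t3.png",cv2.resize(b[90:270,150:370],None,fx=3,fy=3,interpolation=cv2.INTER_CUBIC)[...,::-1])
E
```

```text
t 24.5 tcp [511.   25.7 247.2] phi -84.8 tilt [-0.03 -0.01] units [-0.   -0.02 -0.03] F [ 0.5  0.1 -1.3] Tq [ 0.04 -0.02  0.  ] w 10.6 g 20.0 j6 [ 0.43 -0.34]
turn units [ 0.01 -0.    0.  ]
```

View pics/t3.png

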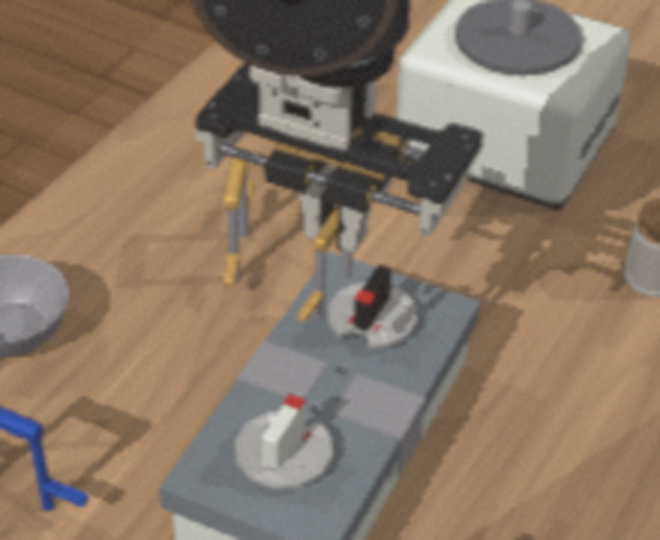

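The shackle hangs upright in the fingers, with its crown at (328,228) and tongue at (310,305), clear above the lock. Both knobs are still at zero and the other objects are undisturbed.

```bash
python3 -m inch '[[0,0,0,0,0,0],[0,0,0,0,0,0],[0,0,0,0,0,0],[0,0,0,0,0,0]]'; python3 -c "
from plant import *
print(job_done())"
```

```text
time_s: 24.88
tcp_pos: [511.2, 25.7, 247.5]
eef_rot: [0.0, 0.739, -0.674, 0.0]
force: [1.0, -0.0, -0.2]
width: 11.0
gripper_force: 20.0
the job is handed in; nothing more can be done
None
```

The job is handed in at 24.9 s: the timer is at its zero stop, the dial is at its open notch, and the shackle was pulled free without forcing and is held upright and still, its feet about 11 cm above the lid by calculation.

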